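Stand the little rolling pin in the utensil crock

ROBOT

A 6-joint arm with a two-finger parallel gripper is mounted at the origin on the work surface. World frame = base frame: x ahead of the robot, y to its left, z up, the work surface at z = 0. Lengths are in m, angles in degrees, forces in N, time in s.
With the tool pointing down it reaches from about 0.3 to 0.75 m from the base axis. Payload 8.5 kg.
Tool frame: the origin (TCP) lies between the finger pads; the fingertips stand 14 mm ahead of it and the grasp point (between the pads) lies 5 mm behind it; z points along the fingers, y is the direction in which the jaws open and shut (so a half turn about z gives the same grasp; the last joint's range is limited). The gripper opens to 85 mm and grips with 20 to 120 N. Pads are 22 mm wide; open, the fingers measure 114 mm over their backs; the gripper's body (76 mm by 85 mm) begins 54 mm behind the grasp point. The pads swing forward as they close: fully open they stand 13 mm farther back than shut.
Start: joints at [54.07, 21.807, 74.336, -0, 83.858, -12.336], TCP at [0.22, 0.504, 0.245] pointing down, gripper open.
Joint ranges: [-178.18, 178.18], [-50.72, 133.34], [12.68, 142.11], [-81.47, 261.47], [9.98, 163.14], [-165.26, 165.26]. Speed limits (degrees/s): [136.94, 136.94, 180, 180, 180, 180].

INTERFACE

Orientations are given as a 3x3 rotation matrix whose columns are the frame's x, y, z axes.
In Python, from rig import env gives the robot as it stands.
- The arm moves only by the tool move_arm, never from a script. Its argument "series" is a list of rows, each a list of 3 entries, a list of its own where there are three numbers: the closure in counts, from 0 (fully open) to 255 (shut), then the shift along the world's x, y, z in cm, then the turn, a rotation vector about the world's x, y, z in degrees. A call has 1 to 10 rows; each row shifts and turns the commanded pose from where the row before left it; what a row does not reach is not made up. A row lasts 1/12 s, in which the tool goes at most 41.7 mm and 7.16 degrees, less where a joint would pass 70% of its speed; a pose out of reach is approached as far as the arm can. A call is refused whole if a number of a shift passes 4.17 or a number of a turn 7.16, either way. A call with a gripper value outside its range is refused whole. The fingers move at their own pace and stop on an object; "newtons" is the grip in N (left out, the last holds). Time passes only in rows, so rows that do not move let the fingers close. It gives the time, the measured TCP pose, the force and the opening at its end, in the units of the state.
- env.observe(): the state, without advancing time (a new reading comes with each control period).
- env.get_image(name): name is "scene" or "side" or "wrist"; returns a dict with "color" (384x512x3 uint8, red, green, blue), "fx", "fy", "cx", "cy" (pixels), "k1" (the pictures are not rectified: a ray, as slopes to the right and down, at radius r is drawn at 1 + k1 r^2 times it, then the intrinsics apply), "position" and "orientation" of the camera in the world. Camera axes: x right, y down, z forward; pixel columns grow to the right and rows downward; lengths in m; the calibration is good to about 2 mm. A picture is of the moment at which its call begins. There is no depth.
- env.close_job(): hands the job in, once; it reports no verdict.
The state is a dict: "time_s": time; "q": joint angles; "qvel": joint speeds; "joint_efforts": joint torques, N m; "position": TCP position; "tool_rot": TCP orientation; "ft_force": force on the tool from outside, world axes, zero at the start; "wrist_torque": the same for the moment, N m; "grip_width": finger opening in m.
Only numpy, scipy, OpenCV 4.12 (cv2) and the standard library are available. Lean on these libraries where they do the work, as an engineer would, in place of code of your own. Each camera call takes 0.05 s, during which the arm holds its last target. There are 200 camera calls.

TASK

Three baking tools stand upright in the dark wooden drying block. Take the small plain beech rolling pin straight up out of it and stand it on its end inside the narrow terracotta crock: lower its end well below the rim before letting go, and let it come to rest on the bottom. Leave the whisk and the red spatula standing in the block, and do not knock the crock over.

Things in the scene. Friction and masses are not known exactly. Their poses are not given: they have to be found in the camera images.
- pin: Small beech rolling pin: plain pale wood rod, 24 mm diameter, 190 mm long, about 65 g, both ends alike. It starts upright, lower 45 mm loose in a 30 mm hole of the drying block (dark wood, 80 x 230 mm, 60 mm high, fixed; three holes 85 mm apart in a row leading roughly away from the robot, floors 15 mm above the counter; tools swap holes). Origin: centre of its lower end; +z up the rod.
- crock: Narrow terracotta utensil crock, a straight round tube with a closed bottom, standing loose on the counter on the other side from the drying block (sides swap): outer diameter 62 mm, height 108 mm, wall 6 mm (50 mm opening), inner floor 8 mm above its underside, 0.6 kg. Origin: centre of its underside; +z up through the mouth.
- whisk: Bystander: small stainless steel whisk standing handle-down in another hole of the drying block, 200 mm long, handle 22 mm diameter, wire balloon on top 44 mm diameter. Origin: centre of its lower end; +z up to the balloon.
- spatula: Bystander: spatula standing handle-down in the remaining hole of the drying block, 200 mm long, brown wooden handle 22 mm diameter, flat red head on top 44 mm wide, 8 mm thick, 75 mm high. Origin: centre of its lower end; +z up to the head.
There are look-alikes about, which are no part of the job. What is shaped like the pin but turquoise is not meant.

How it is judged:
By the outcome, as a careful person would: the job done as asked, in the order asked, and still so for the second after the job is handed in, with the robot touching nothing.
It also fails if it takes over 42 s, if anything falls off the work surface, if the arm or the gripper's body presses on something with over 40 N, if the wrist force passes 120 N, or if a joint passes its speed limit or range.

## Working session

There is one attempt and no reset: what is moved stays moved. The work goes in short steps, Python scripts to look and compute and a tool call to move; the robot and the scene stay as the last step left them, time stands still between calls to the robot, and variables do not carry over. Pictures are saved under pics/ and viewed, about 8 in all and at most 12, crops included, and the job is handed in when it is done.

Besides the shell and the picture viewer there is one more tool, called after "Emit:" as name(argument=value, ...), one argument or row to a line, values as JSON. move_arm: Moves the arm, as the interface text tells. Its arguments: {"type":"object","properties":{"series":{"type":"array","items":{"type":"array"}},"newtons":{"type":"number"}},"required":["series"]}

```bash
mkdir -p pics; cat > h.py <<'E'
import numpy as np, cv2
from rig import env
def grab(n,f):
    im=env.get_image(n); cv2.imwrite('pics/'+f,im['color'][:,:,::-1]); return im
def ray(im,u,v):
    K=np.array([[im['fx'],0,im['cx']],[0,im['fy'],im['cy']],[0,0,1.]])
    p=cv2.undistortPoints(np.array([[[u,v]]],float),K,np.array([im['k1'],0,0,0.]))[0,0]
    d=np.array(im['orientation'])@np.array([p[0],p[1],1]); return np.array(im['position']),d/np.linalg.norm(d)
def onz(im,u,v,z):
    o,d=ray(im,u,v); return o+d*(z-o[2])/d[2]
def tri(a,b):
    (o1,d1),(o2,d2)=a,b
    s=np.linalg.lstsq(np.c_[d1,-d2],o2-o1,rcond=None)[0]
    p,q=o1+s[0]*d1,o2+s[1]*d2; return (p+q)/2,np.linalg.norm(p-q)
E
python3 - <<'E'
from h import *
a=grab('scene','s1.png');b=grab('side','d1.png')
for i in(a,b):print(i['position'],np.round(i['orientation'],3).tolist(),i['fx'],i['k1'])
cv2.imwrite('pics/b1.png',np.vstack([cv2.resize(np.hstack([a['color'],b['color']])[:,:,::-1],(800,300))]))
s=env.observe();print(s)
E
```

```text
[ 1.20296442 -0.26756885  0.60042929] [[0.412, 0.559, -0.72], [0.911, -0.249, 0.329], [0.005, -0.791, -0.612]] 346.9393398474394 -0.04042607241564411
[ 0.08309809 -0.47337228  0.68708695] [[0.759, -0.455, 0.465], [-0.651, -0.526, 0.547], [-0.004, -0.718, -0.696]] 410.74949287718215 -0.07736514732386428
{'time_s': 0.1, 'q': array([ 5.40693741e+01,  2.18366599e+01,  7.43765114e+01, -1.11461649e-03,
        8.38583741e+01, -1.23346869e+01]), 'qvel': array([-0.05348404, -0.04596098, -0.1027227 ,  0.06222898, -0.13099917,
       -0.02638027]), 'joint_efforts': array([ 3.24405148e-03, -4.49220479e+01, -2.31654292e+01, -2.28122076e-04,
        3.65930209e-03, -3.45656645e-05]), 'position': array([0.22001545, 0.5038264 , 0.24480087]), 'tool_rot': array([[-9.16391852e-01,  4.00281725e-01, -7.17083763e-04],
       [ 4.00282291e-01,  9.16391315e-01, -1.02246006e-03],
       [ 2.47857254e-04, -1.22401000e-03, -9.99999220e-01]]), 'ft_force': array([-0.10298618,  0.6477461 , -0.0174308 ]), 'wrist_torque': array([ 0.04263655,  0.01949401, -0.03495194]), 'grip_width': 0.08536205485686317}
```

View pics/s1.png

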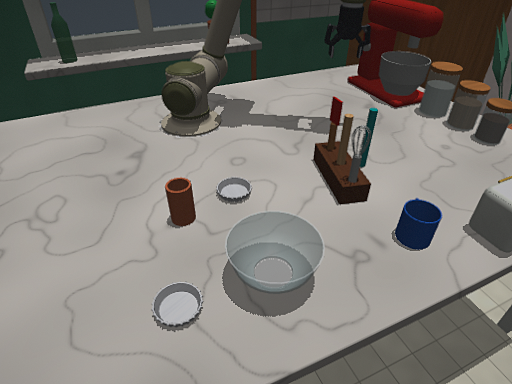

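View pics/d1.png

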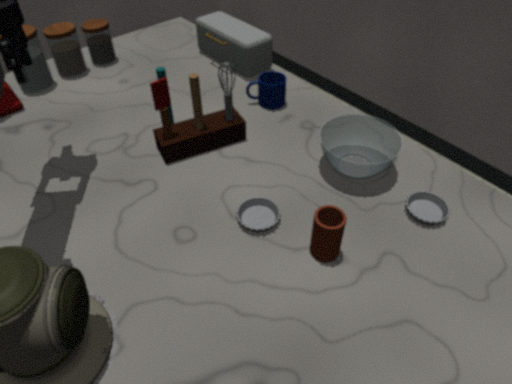

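The pin is in the middle hole: its top is at scene (348,116) and side (195,76). The spatula is in the near hole, the whisk in the far one, and the turquoise decoy stands beside the block. The crock mouth is at about scene (179,184) and side (329,215).

```bash
python3 - <<'E'
from h import *
a=env.get_image('scene');b=env.get_image('side')
def cr(i,x,y,w,h,k=5):
    return cv2.resize(i['color'][y:y+h,x:x+w,::-1],None,fx=k,fy=k,interpolation=cv2.INTER_CUBIC)
cv2.imwrite('pics/c.png',np.vstack([np.hstack([cr(a,305,90,80,60),cr(b,150,60,80,60)]),np.hstack([cr(a,150,170,80,60),cr(b,290,200,80,60)])]))
P,e=tri(ray(a,348,115.5),ray(b,195,76));print('pintop',P,e)
P,e=tri(ray(a,179,184.5),ray(b,329,215));print('crock',P,e)
E
```

```text
pintop [0.53972035 0.29417607 0.20361867] 0.0034588173141788174
crock [ 0.52286023 -0.16290949  0.10635484] 0.001115300789279943
```

View pics/c.png

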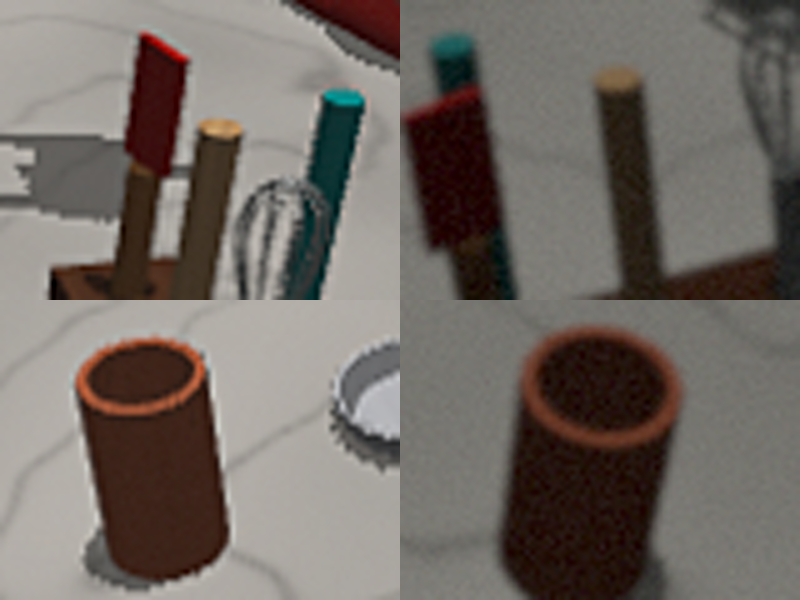

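```bash
python3 - <<'E'
from h import *
a=env.get_image('scene');b=env.get_image('side')
def t(n,p,q):
    P,e=tri(ray(a,*p),ray(b,*q));print(n,P.round(4),round(e,4))
t('pin',(349,115.6),(193.8,76))
t('crock',(178.4,185.4),(330.4,217.2))
t('decoy',(373.6,109.6),(160.6,69))
print('z-plane pin',onz(a,349,115.6,.205),onz(b,193.8,76,.205))
print('crock',onz(a,178.4,185.4,.108),onz(b,330.4,217.2,.108))
# block top corners (side view px): red-brown block
print('block side corners z.06', onz(b,155,131,.06),onz(b,243,113,.06),onz(b,163,142,.06),onz(b,245,127,.06))
print('block scene z.06',onz(a,315,144,.06),onz(a,338,186,.06),onz(a,367,182,.06))
E
python3 - <<'E'
import cv2
i=cv2.imread('pics/s1.png');j=cv2.imread('pics/d1.png')
import numpy as np
f=lambda i,x,y:cv2.resize(i[y:y+75,x:x+100],None,fx=4,fy=4,interpolation=cv2.INTER_CUBIC)
cv2.imwrite('pics/e.png',np.hstack([f(i,295,130),f(j,150,90)]))
E
```

```text
pin [0.5389 0.2983 0.2022] 0.0034
crock [ 0.5229 -0.1657  0.1037] 0.0035
decoy [0.5097 0.4078 0.1876] 0.003
z-plane pin [0.54109098 0.29728706 0.205     ] [0.53498583 0.29066397 0.205     ]
crock [ 0.52769331 -0.16489702  0.108     ] [ 0.51938992 -0.16992533  0.108     ]
block side corners z.06 [0.435439   0.34970475 0.06      ] [0.657461   0.26356536 0.06      ] [0.42709531 0.29592686 0.06      ] [0.62090191 0.21029032 0.06      ]
block scene z.06 [0.42257856 0.2845332  0.06      ] [0.63303769 0.22387089 0.06      ] [0.64969446 0.30501009 0.06      ]
```

View pics/e.png

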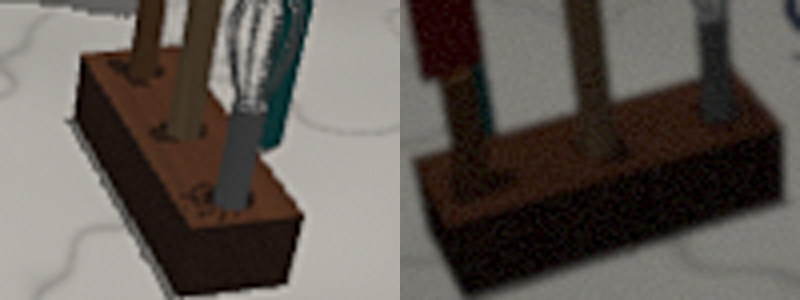

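Emit:
move_arm(
  series=[
    [0, [3.2, -2.1, 1], [0, 0, 0]],
    [0, [3.2, -2.1, 1], [0, 0, 0]],
    [0, [3.2, -2.1, 1], [0, 0, 0]],
    [0, [3.2, -2.1, 1], [0, 0, 0]],
    [0, [3.2, -2.1, 1], [0, 0, 0]],
    [0, [3.2, -2.1, 1], [0, 0, 0]],
    [0, [3.2, -2.1, 0], [0, 0, 0]],
    [0, [3.2, -2.1, 0], [0, 0, 0]],
    [0, [3.2, -2.1, 0], [0, 0, 0]],
    [0, [3.1, -1.9, 0], [0, 0, 0]],
  ],
  newtons=40,
)

```text
time_s: 1.13
position: [0.5406, 0.2944, 0.3053]
tool_rot: [[-0.916, 0.401, -0.0], [0.401, 0.916, -0.0], [-0.0, -0.0, -1.0]]
ft_force: [-0.0, 0.6, -0.5]
grip_width: 0.0854
```

```bash
python3 - <<'E'
from h import *
w=grab('wrist','w1.png')
print(w['position'],np.round(w['orientation'],3).tolist(),w['fx']); s=env.observe();print(s['time_s'],s['position'],s['tool_rot'].round(3).tolist())
E
```

```text
[0.46709114 0.32604878 0.43291166] [[0.401, 0.87, 0.288], [0.916, -0.381, -0.126], [0.0, 0.315, -0.949]] 316.57181998913154
1.1833 [0.54532403 0.29078032 0.30397156] [[-0.914, 0.405, 0.001], [0.405, 0.914, -0.002], [-0.001, -0.002, -1.0]]
```

View pics/w1.png

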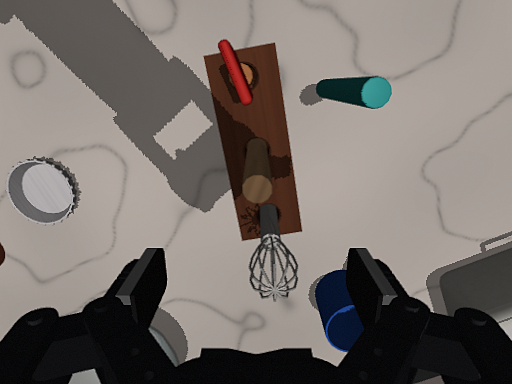

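The wrist view shows the pin top at (257,189) and the pin leaving the block at about (257,145). The spatula is at (238,72), the whisk at (272,265) and the decoy at (375,92).

```bash
python3 - <<'E'
from h import *
w=grab('wrist','w2.png')
d=np.abs(w['color'].astype(int)-cv2.imread('pics/w1.png')[:,:,::-1]).mean();s=env.observe();print(d,s['position'],w['position'])
im=w['color'];cv2.imwrite('pics/w2c.png',cv2.resize(im[30:240,195:405,::-1],None,fx=2.8,fy=2.8,interpolation=cv2.INTER_CUBIC))
for n,u,v,z in[('top',257,189,.205),('base',257,143,.06),('b1',204,57,.06),('b2',243,240,.06),('b3',275,43,.06),('b4',301,231,.06),('decoy',376,92,.19),('spat',238,72,.215)]:print(n,onz(w,u,v,z).round(4))
E
```

```text
5.848329332139757 [0.5428307  0.29270781 0.30381312] [0.47188863 0.32302738 0.43147066]
top [0.5419 0.2926 0.205 ]
base [0.5343 0.2963 0.06  ]
b1 [0.4238 0.2817 0.06  ]
b2 [0.6438 0.2279 0.06  ]
b3 [0.4423 0.3582 0.06  ]
b4 [0.6624 0.3021 0.06  ]
decoy [0.5131 0.4012 0.19  ]
spat [0.461 0.315 0.215]
```

View pics/w2c.png

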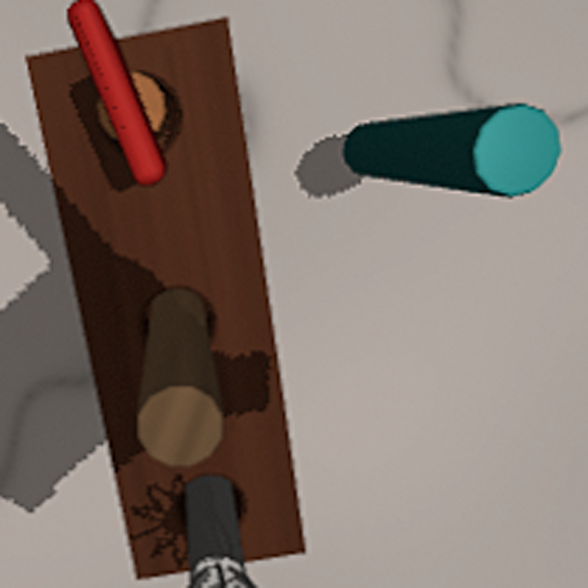

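```bash
python3 - <<'E'
from h import *
w=env.get_image('wrist');print(w['position'],env.observe()['position'])
c=lambda x,y:(x/2.8+195-.3,y/2.8+30-.3)
for n,x,y,z in[('top',180,426,.205),('base',180,315,.06),('b1',26,57,.06),('b2',138,578,.06),('b3',228,18,.06),('b4',305,551,.06),('decoy',517,150,.19),('spat',117,92,.215),('whiskbase',212,500,.06)]:print(n,onz(w,*c(x,y),z).round(4))
E
```

```text
[0.46957606 0.32484852 0.43141908] [0.5408494  0.29433698 0.30423363]
top [0.5346 0.2983 0.205 ]
base [0.5314 0.301  0.06  ]
b1 [0.4146 0.287  0.06  ]
b2 [0.6362 0.2336 0.06  ]
b3 [0.4336 0.3641 0.06  ]
b4 [0.6548 0.3097 0.06  ]
decoy [0.5055 0.4073 0.19  ]
spat [0.4527 0.3185 0.215 ]
whiskbase [0.6141 0.2804 0.06  ]
```

Emit:
move_arm(
  series=[
    [80, [-0.2, 0.1, 0], [0, 0, 5]],
    [80, [0, 0, 0], [0, 0, 5]],
    [80, [0, 0, -2], [0, 0, 0]],
    [80, [0, 0, -2], [0, 0, 0]],
    [80, [0, 0, -2], [0, 0, 0]],
    [80, [0, 0, -2], [0, 0, 0]],
    [80, [0, 0, 0], [0, 0, 0]],
    [80, [0, 0, 0], [0, 0, 0]],
  ],
)

```text
time_s: 1.95
position: [0.5363, 0.2976, 0.2254]
tool_rot: [[-0.972, 0.234, -0.001], [0.234, 0.972, -0.0], [0.001, -0.001, -1.0]]
ft_force: [0.1, 0.8, -0.5]
grip_width: 0.0582
```

```bash
python3 - <<'E'
from h import *
w=grab('wrist','w3.png');s=env.observe();print(s['position'],w['position'],s['ft_force'],s['tool_rot'].round(3).tolist())
E
```

```text
[0.53687876 0.29765995 0.22653045] [0.45839419 0.31580722 0.35308233] [0.58809115 0.11038172 1.25491091] [[-0.972, 0.234, 0.001], [0.234, 0.972, 0.0], [-0.001, 0.001, -1.0]]
```

View pics/w3.png

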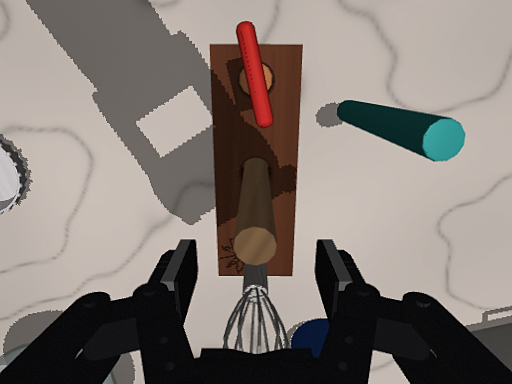

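The pin top at (256,245) is midway between the fingers at columns 196 and 317. I'll descend and grip.

Emit:
move_arm(
  series=[
    [80, [-0.1, 0, -2.2], [0, 0, 0]],
    [80, [0, 0, -2.2], [0, 0, 0]],
    [80, [0, 0, -2.2], [0, 0, 0]],
    [80, [0, 0, 0], [0, 0, 0]],
    [255, [0, 0, 0], [0, 0, 0]],
    [255, [0, 0, 0], [0, 0, 0]],
    [255, [0, 0, 0], [0, 0, 0]],
    [255, [0, 0, 0], [0, 0, 0]],
    [255, [0, 0, 0], [0, 0, 0]],
    [255, [0, 0, 0], [0, 0, 0]],
  ],
  newtons=40,
)

```text
time_s: 2.83
position: [0.537, 0.2972, 0.1616]
tool_rot: [[-0.972, 0.235, 0.004], [0.235, 0.972, 0.001], [-0.004, 0.002, -1.0]]
ft_force: [0.1, -0.9, 7.3]
grip_width: 0.0228
```

Emit:
move_arm(
  series=[
    [255, [0, 0, 0.5], [0, 0, 0]],
    [255, [0, 0, 1], [0, 0, 0]],
    [255, [0, 0, 1.5], [0, 0, 0]],
    [255, [0, 0, 1.5], [0, 0, 0]],
    [255, [0, 0, 1.5], [0, 0, 0]],
    [255, [0, 0, 1.5], [0, 0, 0]],
    [255, [0, 0, 2], [0, 0, 0]],
    [255, [0, 0, 2], [0, 0, 0]],
    [255, [0, 0, 2], [0, 0, 0]],
    [255, [0, 0, 2], [0, 0, 0]],
  ],
)

```text
time_s: 3.67
position: [0.5358, 0.297, 0.3165]
tool_rot: [[-0.972, 0.235, 0.001], [0.235, 0.972, 0.0], [-0.001, 0.001, -1.0]]
ft_force: [-0.4, 1.2, -0.9]
grip_width: 0.0231
```

Emit:
move_arm(
  series=[
    [255, [0, -1.5, 0], [0, 0, 0]],
    [255, [0, -3, 0], [0, 0, 0]],
    [255, [0, -3.5, 0], [0, 0, 0]],
    [255, [0, -3.5, 0], [0, 0, 0]],
    [255, [0, -3.5, 0], [0, 0, 0]],
    [255, [0, -3.5, 0], [0, 0, 0]],
    [255, [0, -3.5, 0], [0, 0, 0]],
    [255, [0, -3.5, 0], [0, 0, 0]],
    [255, [-0.2, -3.5, 0], [0, 0, 0]],
    [255, [-0.2, -3.5, 0], [0, 0, 0]],
  ],
)

```text
time_s: 4.5
position: [0.5313, -0.03, 0.3146]
tool_rot: [[-0.972, 0.235, 0.0], [0.235, 0.972, -0.0], [-0.0, -0.0, -1.0]]
ft_force: [1.7, -0.5, -1.1]
grip_width: 0.0229
```

Emit:
move_arm(
  series=[
    [255, [-0.2, -3, 0], [0, 0, 0]],
    [255, [-0.2, -2, 0], [0, 0, 0]],
    [255, [-0.1, -1, 0], [0, 0, 0]],
    [255, [0, 0, 0], [0, 0, 0]],
    [255, [0, 0, 0], [0, 0, 0]],
    [255, [0, 0, 0], [0, 0, 0]],
  ],
)

```text
time_s: 5.0
position: [0.5271, -0.0869, 0.3145]
tool_rot: [[-0.972, 0.234, 0.0], [0.234, 0.972, 0.0], [-0.0, 0.0, -1.0]]
ft_force: [-0.8, 0.6, 0.0]
grip_width: 0.0231
```

```bash
python3 - <<'E'
from h import *
s=env.observe();print(s['time_s'],s['position'],s['ft_force'],s['grip_width'])
a=env.get_image('scene');b=env.get_image('side');f=lambda i,x,y:cv2.resize(i['color'][y:y+150,x:x+100,::-1],None,fx=4,fy=4,interpolation=cv2.INTER_CUBIC)
cv2.imwrite('pics/p.png',np.hstack([f(a,130,90),f(b,280,120)]))
E
```

```text
5.0 [ 0.5270879  -0.0868673   0.31446795] [-0.78532424  0.64795865  0.02719816] 0.02313701855472004
```

View pics/p.png

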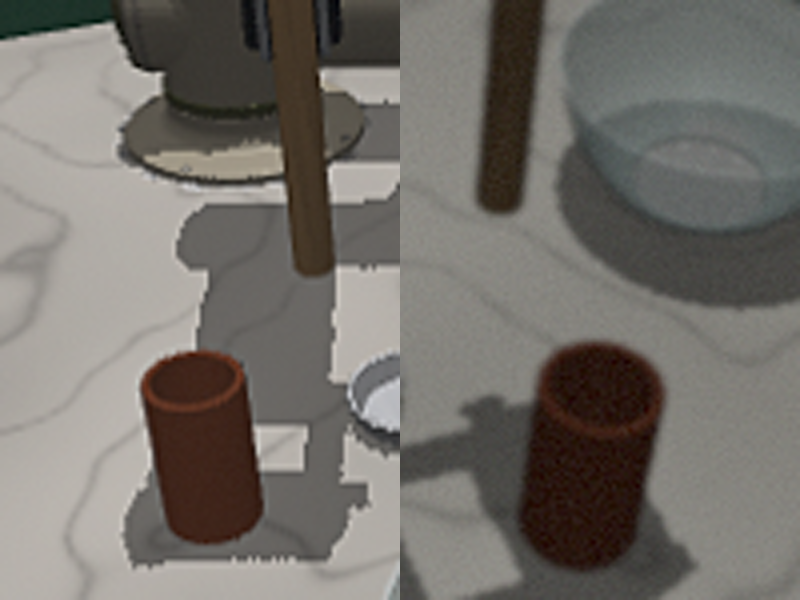

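```bash
python3 - <<'E'
from h import *
a=env.get_image('scene');b=env.get_image('side')
A=lambda x,y:(x/4+130-.4,y/4+90-.4);B=lambda x,y:((x-400)/4+280-.4,y/4+120-.4)
P,e=tri(ray(a,*A(314,268)),ray(b,*B(499,204)));C,f=tri(ray(a,*A(194,381)),ray(b,*B(601,389)))
print(P,e,C,f,C-P,env.observe()['position'])
z=P[2]
print(onz(a,*A(194,381),.108)-onz(a,*A(314,268),.17),onz(b,*B(601,389),.108)-onz(b,*B(499,204),.17))
E
```

```text
[ 0.526352   -0.08673171  0.16653949] 0.00238034143429446 [ 0.52179336 -0.16560838  0.10488543] 0.002508760579475383 [-0.00455864 -0.07887667 -0.06165406] [ 0.52721024 -0.08701824  0.31440108]
[-0.00538832 -0.07809154 -0.062     ] [-0.00374537 -0.07788632 -0.062     ]
```

Emit:
move_arm(
  series=[
    [255, [-0.1, -2, 0], [0, 0, 0]],
    [255, [-0.2, -3, 0], [0, 0, 0]],
    [255, [-0.1, -2, 0], [0, 0, 0]],
    [255, [0, -0.8, 0], [0, 0, 0]],
    [255, [0, 0, -2], [0, 0, 0]],
    [255, [0, 0, -1.5], [0, 0, 0]],
    [255, [0, 0, 0], [0, 0, 0]],
    [255, [0, 0, 0], [0, 0, 0]],
    [255, [0, 0, 0], [0, 0, 0]],
  ],
)

```text
time_s: 5.95
position: [0.5235, -0.1656, 0.2804]
tool_rot: [[-0.972, 0.234, 0.001], [0.234, 0.972, -0.001], [-0.001, -0.0, -1.0]]
ft_force: [0.3, 0.0, -0.3]
grip_width: 0.0233
```

```bash
python3 - <<'E'
from h import *
a=env.get_image('scene');b=env.get_image('side');f=lambda i,x,y:cv2.resize(i['color'][y:y+150,x:x+100,::-1],None,fx=4,fy=4,interpolation=cv2.INTER_CUBIC)
cv2.imwrite('pics/p2.png',np.hstack([f(a,130,90),f(b,280,120)]))
E
```

```text
(no output)
```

View pics/p2.png

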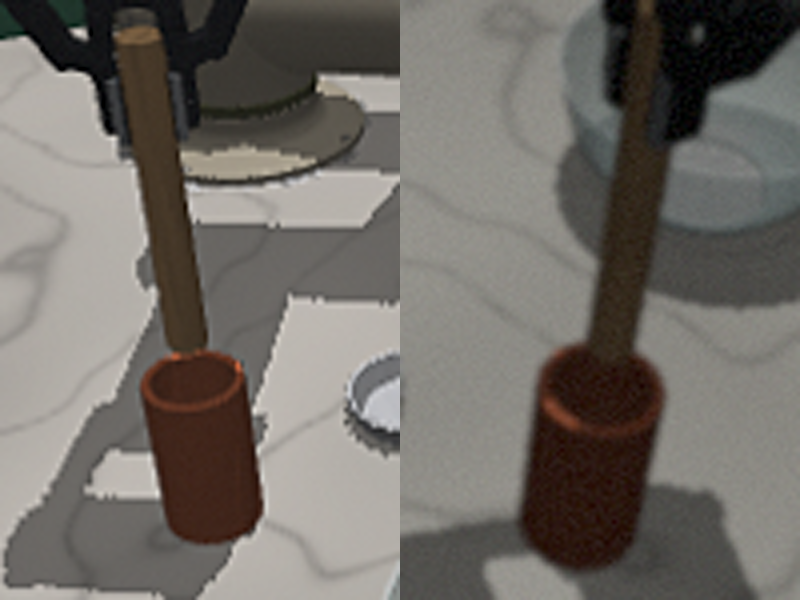

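Emit:
move_arm(
  series=[
    [255, [-0.2, 0.2, 0], [0, 0, 0]],
    [255, [0, 0, -1.2], [0, 0, 0]],
    [255, [0, 0, -1.5], [0, 0, 0]],
    [255, [0, 0, -1.5], [0, 0, 0]],
    [255, [0, 0, -1.5], [0, 0, 0]],
    [255, [0, 0, -1.5], [0, 0, 0]],
    [255, [0, 0, -1.5], [0, 0, 0]],
    [255, [0, 0, -1.5], [0, 0, 0]],
    [255, [0, 0, -1], [0, 0, 0]],
    [255, [0, 0, 0], [0, 0, 0]],
  ],
)

```text
time_s: 6.88
position: [0.5205, -0.1635, 0.1659]
tool_rot: [[-0.972, 0.235, -0.003], [0.235, 0.972, 0.002], [0.003, 0.001, -1.0]]
ft_force: [0.2, 0.4, -1.2]
grip_width: 0.023
```

Emit:
move_arm(
  series=[
    [255, [0, 0, -0.5], [0, 0, 0]],
    [255, [0, 0, -0.5], [0, 0, 0]],
    [255, [0, 0, -0.2], [0, 0, 0]],
    [255, [0, 0, 0], [0, 0, 0]],
    [255, [0, 0, 0], [0, 0, 0]],
  ],
)

```text
time_s: 7.3
position: [0.5212, -0.1641, 0.1556]
tool_rot: [[-0.972, 0.235, 0.0], [0.235, 0.972, -0.0], [-0.0, -0.0, -1.0]]
ft_force: [-0.7, -0.4, -0.8]
grip_width: 0.0231
```

Emit:
move_arm(
  series=[
    [255, [0, 0, -0.1], [0, 0, 0]],
    [255, [0, 0, 0], [0, 0, 0]],
    [200, [0, 0, 0], [0, 0, 0]],
    [170, [0, 0, 0], [0, 0, 0]],
    [140, [0, 0, 0], [0, 0, 0]],
    [110, [0, 0, 0], [0, 0, 0]],
    [80, [0, 0, 0], [0, 0, 0]],
    [60, [0, 0, 0], [0, 0, 0]],
    [60, [0, 0, 0], [0, 0, 0]],
    [60, [0, 0, 0], [0, 0, 0]],
  ],
)

```text
time_s: 8.13
position: [0.5211, -0.164, 0.1543]
tool_rot: [[-0.972, 0.235, -0.0], [0.235, 0.972, 0.0], [0.0, 0.0, -1.0]]
ft_force: [-0.2, -0.2, -0.0]
grip_width: 0.0653
```

```bash
python3 - <<'E'
from h import *
a=env.get_image('scene');b=env.get_image('side');f=lambda i,x,y:cv2.resize(i['color'][y:y+150,x:x+100,::-1],None,fx=4,fy=4,interpolation=cv2.INTER_CUBIC)
cv2.imwrite('pics/p3.png',np.hstack([f(a,130,90),f(b,280,120)]));print(env.observe()['ft_force'])
E
```

```text
[ 0.0395283  -0.45131465 -0.14046559]
```

View pics/p3.png

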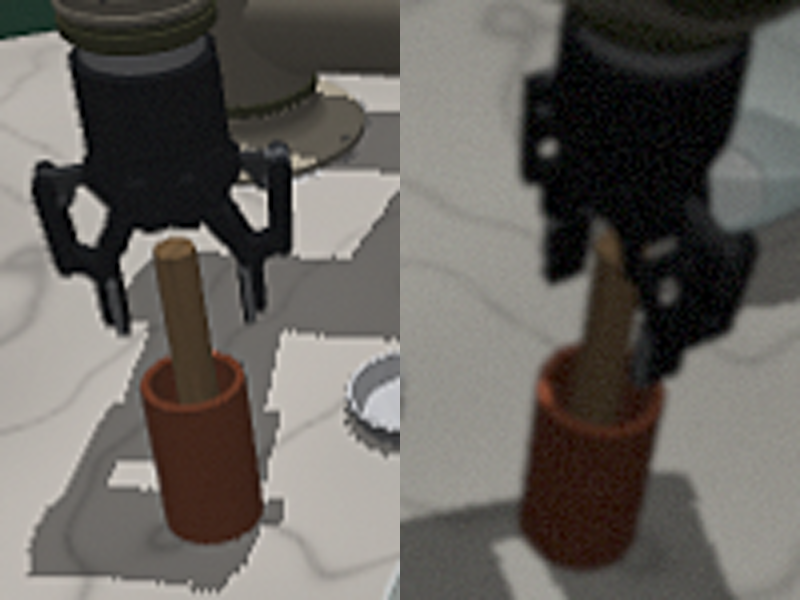

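The pin stands upright in the crock, with its top at crop (175,248), and the fingers are clear of it. I'll raise the arm.

Emit:
move_arm(
  series=[
    [60, [0, 0, 0.7], [0, 0, 0]],
    [60, [0, 0, 1.5], [0, 0, 0]],
    [60, [0, 0, 2], [0, 0, 0]],
    [60, [0, 0, 2], [0, 0, 0]],
    [60, [0, 0, 2], [0, 0, 0]],
    [60, [0, 0, 2], [0, 0, 0]],
    [60, [0, 0, 2], [0, 0, 0]],
    [60, [0, 0, 2], [0, 0, 0]],
    [60, [0, 0, 0], [0, 0, 0]],
    [60, [0, 0, 0], [0, 0, 0]],
  ],
)

```text
time_s: 9.07
position: [0.5212, -0.164, 0.2973]
tool_rot: [[-0.972, 0.235, 0.002], [0.235, 0.972, -0.001], [-0.002, -0.001, -1.0]]
ft_force: [0.4, 0.1, -0.2]
grip_width: 0.0656
```

Emit:
move_arm(
  series=[
    [60, [0, 0, 0], [0, 0, 0]],
    [60, [0, 0, 0], [0, 0, 0]],
    [60, [0, 0, 0], [0, 0, 0]],
    [60, [0, 0, 0], [0, 0, 0]],
    [60, [0, 0, 0], [0, 0, 0]],
    [60, [0, 0, 0], [0, 0, 0]],
  ],
)

```text
time_s: 9.57
position: [0.5211, -0.164, 0.2961]
tool_rot: [[-0.972, 0.235, -0.0], [0.235, 0.972, 0.0], [0.0, 0.0, -1.0]]
ft_force: [0.1, 0.0, -0.7]
grip_width: 0.0656
```

```bash
python3 - <<'E'
from h import *
grab('scene','s9.png');s=env.observe();print(s['time_s'],s['position'],s['ft_force'],s['grip_width'])
E
```

```text
9.6167 [ 0.52111415 -0.16399513  0.29617731] [ 0.62449073  0.48275159 -0.46976481] 0.06540312872736022
```

View pics/s9.png

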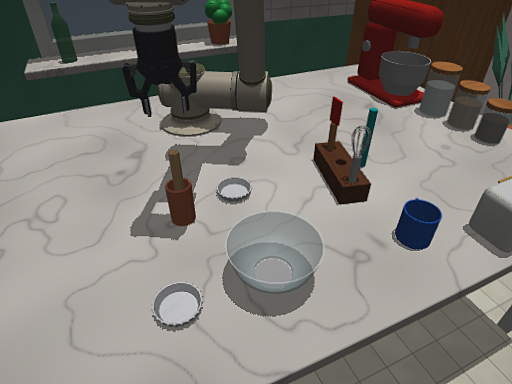

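The pin stands in the upright crock (top at 175,155). The whisk and spatula are still in the block, the middle hole is empty and the gripper is clear.

```bash
python3 -c "
from rig import env
print(env.close_job())"
```

```text
the job is handed in; nothing more can be done
None
```

The beech pin is standing on its end in the terracotta crock, and I handed the job in at about 9.6 s. I gripped it near the top with 40 N and lifted it straight out of the middle hole. I then lined it up over the crock using both fixed cameras, lowered it to about the floor (roughly 100 mm below the rim) and let go.

- **Final picture:** The pin is upright in the crock, and the crock is standing. The whisk and red spatula are still in the block, and the turquoise look-alike looks untouched. The gripper is well above everything.
- **Forces:** The highest wrist force I saw was about 7 N, while the fingers closed on the pin.
- **Contact with the bottom:** I felt no clear contact force when the pin reached the floor. That it rests on the bottom rests on the measured height (within about 1 mm) and the pictures.
- **Disagreement:** The two fixed cameras differed by up to about 9 mm on absolute positions. I used the wrist camera for the grasp, and for the crock the offset between pin and crock, on which the two views agreed to about 2 mm. A check just above the rim suggested 3–4 mm off-centre, so I corrected by about 3 mm.

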